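# Release the ratchet jig and take out the glued-up mallet head

### The arm

A 6-joint arm with a two-finger parallel gripper is mounted at the origin on the work surface. World frame = base frame: x ahead of the robot, y to its left, z up, the work surface at z = 0. Lengths are in m, angles in rad, forces in N, time in s.
With the tool pointing down it reaches from about 0.35 to 0.775 m from the base axis. Payload 7.3 kg.
Tool frame: the origin (TCP) lies midway between the tips of the shut fingers; the grasp point (between the pads) lies 19 mm behind it (tcp_to_grasp is the distance from the TCP to the grasp point, in m); z points along the fingers, y is the direction in which the jaws open and shut (so a half turn about z gives the same grasp; the last joint's range is limited). The gripper opens to 92 mm and grips with 3 to 60 N. Pads are 19 mm wide; open, the fingers measure 130 mm over their backs; the gripper's body (75 mm by 190 mm) begins 47 mm behind the grasp point.
Start: joints at [0.998, 0.342, 1.524, -0, 1.275, -0.146], TCP at [0.217, 0.478, 0.189] pointing down, gripper open.
Joint ranges: [-2.53, 2.53], [-0.77, 2.02], [0.04, 2.7], [-1, 4.14], [0.28, 2.66], [-3.11, 3.11]. Speed limits (rad/s): [2.57, 2.57, 3.14, 3.14, 3.14, 3.14].

### API

Orientations are given as [roll, pitch, yaw] about the fixed x, y, z axes, in that order (R = Rz(yaw) Ry(pitch) Rx(roll)).
In Python, from plant import * gives the robot as it stands. Calls block until the motion is done:
- goto(position, orientation): joint-space move of the TCP to a pose.
- movel(position, ori=None, speed=0.15, until_force=None): straight line of the TCP; ori=None keeps the orientation; speed is the mean speed in m/s. With until_force (N) it stops when the force on the tool has changed by that much, and returns True; else False.
- set_joints(angles): joint-space move.
- command_gripper(opening, f_grip=None): finger opening in m; f_grip is the grip in N (None keeps the last); returns when the fingers have stopped.
- sleep(seconds).
- solve_ik(position, orientation): joint angles nearest the present ones, or None.
- get_obs(): the state.
- grab_frame(name): name is "scene" or "top" or "wrist"; returns a dict with "image" (384x512x3 uint8, blue, green, red), "z_map" (384x512 float32, m along the optical axis (not along the pixel's ray), 0 where there is no reading), "fx", "fy", "cx", "cy" (pixels), "R" (3x3) and "t" (3): a world point X has camera coordinates R X + t. Camera axes: x right, y down, z forward; pixel columns grow to the right and rows downward; lengths in m; the calibration is good to about 2 mm. A picture is of the moment at which its call begins.
A pose or a line that the arm cannot do raises MotionError and nothing moves.
- job_done(): hands the job in, once; it reports no verdict.
The state is a dict: "t": time; "joints": joint angles; "dq": joint speeds; "tau": joint torques, N m; "position": TCP position; "ee_rot": TCP orientation; "ft_force": force on the tool from outside, world axes, zero at the start; "ft_torque": the same for the moment, N m; "grip_width": finger opening in m.
Only numpy, scipy, OpenCV 4.12 (cv2) and the standard library are available. Lean on these libraries where they do the work, as an engineer would, in place of code of your own. Each camera call takes 0.05 s, during which the arm holds its last target.

### The job

The glue on the laminated mallet-head blank in the ratchet clamping jig has set. Lift the jig's pawl by its fin and keep it up until the sprung clamp bar has slid all the way back, then take the blank out of the jig and set it down gently, flat and the same way up, inside the shallow plywood tray; do not drop it.

Things in the scene. Friction and masses are not known exactly. Their poses are not given: they have to be found in the camera images.
- pawl_grip (a point): Centre of the upright dark steel fin on the pawl of the jig (plywood plate 330 x 130 x 12 mm with a toothed steel bar along it). Fin 14 mm thick (y, the width to grip), 28 long (x), top 17 mm above this point, which is 73 mm above the bench when down; the pawl's 18 mm wide arm starts 20 mm below it. x: along the bar, from pawl to jaw and blank; y: across the jig; z: up while the pawl is down.
- pawl (a joint): Hinge of the pawl, rad: 0 = down, in the teeth; 0.5 = highest. Its pin runs along y of pawl_grip, 72 mm towards -x and 37 mm below that point, so the fin swings up and back. From about 0.1 (fin 7 mm higher) it clears the teeth; 0.15 to 0.2 is plenty. Lifting takes under 8 N. Let go, it drops back; let go too early, it catches the next tooth of the bar.
- clamp_bar (a joint): Slide of the toothed bar and its dark steel jaw (70 mm wide, top 77 mm above the bench), m: 0 = clamped (start), 0.046 = fully back, away from the blank, towards the pawl. Its spring (6 to 9 N) draws it back in about 1 s while the pawl is up, and keeps it there; the pawl stops it otherwise. When clamped, the jaw's lip covers 12 mm of the blank's top and holds the blank in.
- blank_center (a point): Centre of the clamped blank: loose block of three glued upright strips, pale, dark, pale wood; 90 mm long (x, along the bar) x 50 wide (y, the width to grip; these sides are free) x 55 tall, about 0.18 kg. It stands on the jig plate, centre 39.5 mm above the bench, between the sliding jaw and a fixed steel fence (top 55 mm above the bench). Once the jaw is back it lifts straight up.
- tray: Shallow open plywood tray fixed on the bench, 170 mm (x) x 200 mm (y) outside, 22 mm tall, walls and floor 6 mm thick. Origin: centre of its underside; z up. A blank standing on its floor has its centre 33.5 mm above the bench.
Things that resemble listed ones, but are neither listed nor needed, are in the scene too. What is shaped like the part that bears blank_center but turquoise or yellow is not meant.

How it is judged:
On the way:
1. the pawl has been lifted and the clamp bar has slid back (at least 40 of its 46 mm) while the blank still stands in the jig (value of joint clamp_bar above 0.04 m and distance of blank_center from where it was at the start of the episode below 0.02 m), for 0.1 s.
At the end, for the whole second after the job is handed in: The clamp bar is back (at least 40 of 46 mm), and the blank rests released and still on the tray's floor, inside its walls, the same way up and flat within about 6 degrees (value of joint clamp_bar above 0.04 m and x of blank_center in the frame of tray between -0.06 and 0.06 m and y of blank_center in the frame of tray between -0.075 and 0.075 m and z of blank_center in the frame of tray between 0.028 and 0.038 m and angle between blank_center's own z axis and vertical below 0.1 rad and linear speed of blank below 0.02 m/s); the robot touches nothing.
It fails at once if the blank is dropped: it falls free of the fingers faster than 0.8 m/s (a fall of more than about 30 mm) (linear speed of blank above 0.8 m/s and contact force between the fingers and blank below 0.2 N).
It also fails if it takes over 48 s, if anything falls off the work surface, if the arm or the gripper's body presses on something with over 40 N, if the wrist force passes 120 N, or if a joint passes its speed limit or range.

## Working session

There is one attempt and no reset: what is moved stays moved. The work goes in short steps, each a Python script; the robot and the scene stay as the last script left them, time stands still between calls to the robot, and variables do not carry over. Pictures are saved under pics/ and viewed, and the job is handed in when it is done.

```bash
mkdir -p pics; ls; python3 - <<'E'
from plant import *
import cv2
for n in("scene","top","wrist"):
    f=grab_frame(n); cv2.imwrite(f"pics/{n}0.png",f["image"]); print(n,f["fx"],f["R"],f["t"])
o=get_obs(); print(o["t"],o["position"],o["ee_rot"])
E
```

```text
pics
scene 463.4171835947851 [[ 0.09482331  0.99547666 -0.00589489]
 [ 0.7745091  -0.07749284 -0.62779815]
 [-0.62541522  0.05496425 -0.77835386]] [-0.03116865 -0.40486108  1.65024905]
top 483.7408536267355 [[-0.02107866 -0.99975359 -0.00696046]
 [-0.97730095  0.02207222 -0.21070281]
 [ 0.21080452  0.00236113 -0.97752539]] [-0.04021052  0.57944774  1.26589687]
wrist 324.33140737950697 [[ 0.41344408  0.91052771 -0.00181056]
 [ 0.87312885 -0.39589672  0.28444998]
 [ 0.2582828  -0.11918501 -0.95868917]] [-0.52430011 -0.03586741  0.39192886]
0.15 [0.21712099 0.47761106 0.18819937] [-3.14040599e+00 -1.58638409e-04  2.71480666e+00]
```

View pics/top0.png

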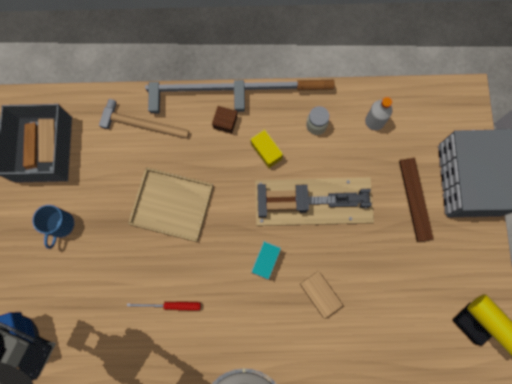

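View pics/scene0.png

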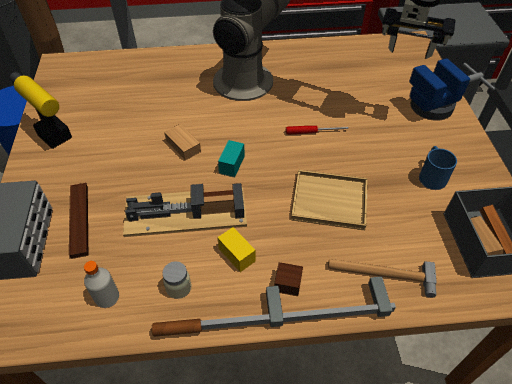

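The top view shows the jig at about (314,201) with the pawl on its right half, the blank at (282,202) and the tray at (172,205). I'll zoom in and use the depth.

```bash
cat > h.py <<'E'
from plant import *
import numpy as np, cv2
def cloud(f):
    z=f["z_map"]; v,u=np.mgrid[:z.shape[0],:z.shape[1]]
    c=np.stack([(u-f["cx"])/f["fx"]*z,(v-f["cy"])/f["fy"]*z,z],-1)
    P=(c-f["t"])@f["R"]; P[z==0]=np.nan; return P
def ray(f,u,v,h):
    d=f["R"].T@np.array([(u-f["cx"])/f["fx"],(v-f["cy"])/f["fy"],1.]); o=-f["R"].T@f["t"]
    return o+d*(h-o[2])/d[2]
E
python3 - <<'E'
from h import *
f=grab_frame("top"); P=cloud(f); np.save("top.npy",P)
import pickle; pickle.dump(f,open("top.pkl","wb")); g=grab_frame("scene"); pickle.dump(g,open("scene.pkl","wb"))
cv2.imwrite("pics/topz.png",cv2.resize(f["image"][165:240,245:385],None,fx=5.5,fy=5.5,interpolation=cv2.INTER_CUBIC))
cv2.imwrite("pics/scz.png",cv2.resize(g["image"][170:245,115:255],None,fx=5.5,fy=5.5,interpolation=cv2.INTER_CUBIC))
x=P[165:240,245:385]; hh=np.nan_to_num(x[...,2]); 
im=np.clip(hh*1000*2.5,0,255).astype(np.uint8)
cv2.imwrite("pics/toph.png",cv2.applyColorMap(cv2.resize(im,None,fx=5.5,fy=5.5,interpolation=0),2))
# table flatness + tray
print("table z",np.nanmedian(P[250:300,100:240,2]))
E
```

```text
table z 0.0007525522617066492
```

View pics/topz.png

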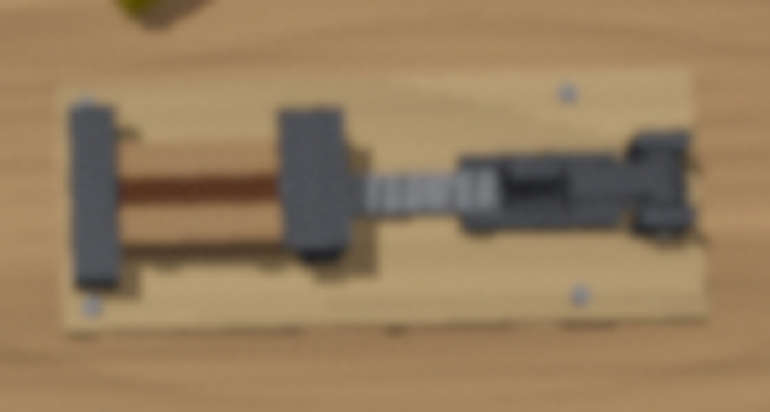

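View pics/toph.png

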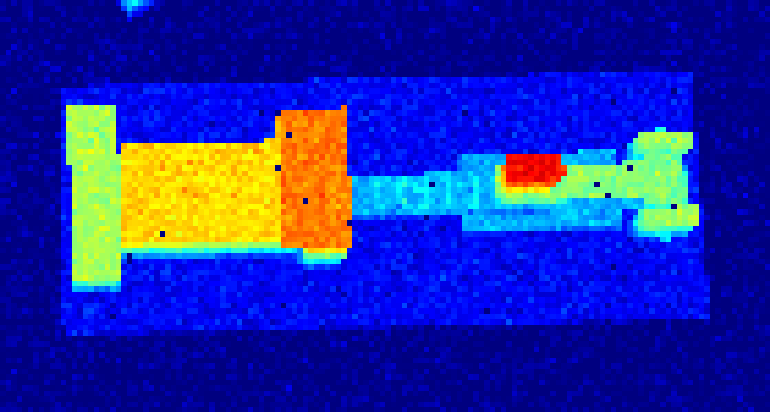

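View pics/scz.png

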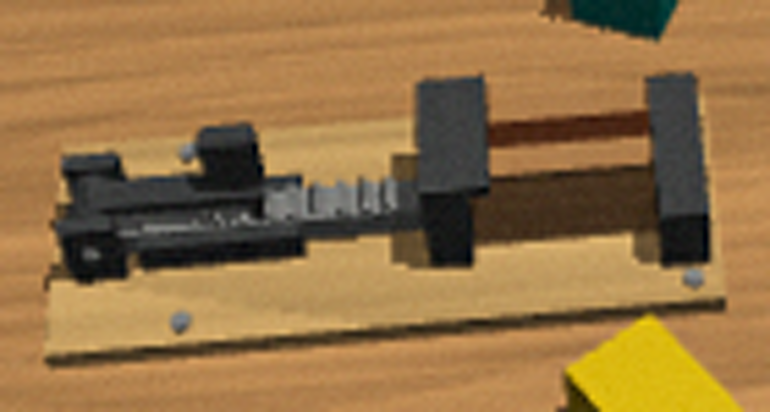

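Jig is clear in both views: fin (red in the height map) at about crop (535,170), jaw at (315,178), blank between jaw and fence. Now the measurements.

```bash
python3 - <<'E'
from h import *
import pickle
f=pickle.load(open("top.pkl","rb")); g=pickle.load(open("scene.pkl","rb"))
def rect(f,box,lo,hi,name):
    P=cloud(f); u0,u1,v0,v1=box
    Q=P[v0:v1,u0:u1]; m=((Q[...,2]>lo)&(Q[...,2]<hi)).astype(np.uint8)
    n,l,st,_=cv2.connectedComponentsWithStats(m); k=1+np.argmax(st[1:,4])
    q=Q[l==k]; r=cv2.minAreaRect((q[:,:2]*1000).astype(np.float32))
    print(name,len(q),"rect",np.round(r[0],1),np.round(r[1],1),round(r[2],2),"mean",q.mean(0).round(4)); return q
B=(245,385,165,240); S=(115,255,170,245)
for f_,b in((f,B),(g,S)):
    rect(f_,b,.008,.2,"jig")
    rect(f_,b,.082,.1,"fin"); rect(f_,b,.0725,.081,"jaw"); rect(f_,b,.0615,.0715,"blank");rect(f_,b,.05,.06,"fence")
T=(120,225,160,250); S2=(280,380,160,240)
rect(f,T,.015,.05,"tray rim"); rect(f,T,.004,.05,"tray")
rect(g,S2,.015,.05,"tray rim"); rect(g,S2,.004,.05,"tray")
E
```

```text
jig 5072 rect [ 564.4 -206.1] [134.3 331.2] 0.12 mean [ 0.559  -0.2041  0.0304]
fin 54 rect [ 562.2 -274.1] [27.2 12.9] 88.87 mean [ 0.5623 -0.273   0.0891]
jaw 287 rect [ 563.1 -167.4] [34.  69.3] 89.98 mean [ 0.5618 -0.1672  0.077 ]
blank 491 rect [ 558.9 -111.5] [50.2 78.3] 0.63 mean [ 0.5581 -0.1115  0.0673]
fence 267 rect [562.8 -58.6] [88.  24.9] 0.1 mean [ 0.562  -0.0587  0.0552]
jig 4669 rect [ 565.7 -208.1] [134.3 330.5] 0.15 mean [ 0.5811 -0.2035  0.0322]
fin 53 rect [ 567.7 -276.2] [27.2 13.6] 84.07 mean [ 0.5683 -0.276   0.0872]
jaw 256 rect [ 566.5 -168.6] [75.6 33.3] 2.27 mean [ 0.567  -0.1685  0.0757]
blank 456 rect [ 561.2 -112.9] [79.2 54.7] 89.39 mean [ 0.563  -0.1128  0.066 ]
fence 321 rect [707.3 -83. ] [68.4 50. ] 35.02 mean [ 0.6994 -0.0846  0.0542]
tray rim 604 rect [563.3 199. ] [201. 171.] 74.53 mean [0.5631 0.2008 0.0219]
tray 3770 rect [567.7 201. ] [216.  187.7] 76.96 mean [0.5635 0.2    0.01  ]
tray rim 585 rect [566.4 197.1] [200.4 176.2] 74.55 mean [0.5699 0.1986 0.0201]
tray 2959 rect [567.  201.4] [209.9 176. ] 74.06 mean [0.5665 0.1984 0.0094]
```

Both views agree within 5 mm. Sizes (plate 330×130, fin 27×13, jaw 70 wide, tray 200×171, blank top 0.066) match the description. The jig's x axis runs along world +y, with the fin at about (0.565,-0.275). I'll move above the fin and refine with the wrist camera.

```bash
python3 - <<'E'
from h import *
import pickle
f=pickle.load(open("top.pkl","rb")); P=cloud(f)
for n,(u,v) in dict(yellow=(267,148),teal=(267,261)).items(): print(n,P[v,u])
for y in (np.pi/2,-np.pi/2): print(solve_ik([.565,-.275,.16],[np.pi,0,y]))
q=[solve_ik([.565,-.275,.16],[np.pi,0,y]) for y in (np.pi/2,-np.pi/2)]
goto([.565,-.275,.17],[np.pi,0,np.pi/2])
command_gripper(.05,15)
w=grab_frame("wrist"); pickle.dump(w,open("w1.pkl","wb")); cv2.imwrite("pics/w1.png",w["image"])
o=get_obs(); print(o["t"],o["position"],o["ee_rot"],o["joints"],o["grip_width"],o["ft_force"])
E
```

```text
yellow [ 0.70870285 -0.07691941  0.05817816]
teal [ 0.39363693 -0.06922143  0.05953127]
[-0.57485767  0.55486599  1.26061824  0.          1.32610843 -0.57485767]
[-5.74857667e-01  5.54865987e-01  1.26061824e+00 -4.44089210e-16
  1.32610843e+00  2.56673499e+00]
4.0583 [ 0.5650028  -0.27502719  0.17000884] [3.14155834e+00 1.55544740e-05 1.57071217e+00] [-5.74895010e-01  5.47856779e-01  1.24489678e+00  5.74406071e-06
  1.34880184e+00 -5.74812121e-01] 0.05019899560499392 [-0.04953847  0.35790287  0.01305078]
```

View pics/w1.png

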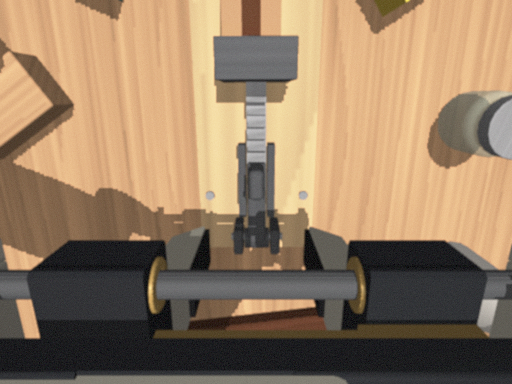

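The wrist view shows the pawl fin at about (256,182), with the bar running straight up the image to the jaw at (256,58).

```bash
python3 - <<'E'
from h import *
import pickle
w=pickle.load(open("w1.pkl","rb")); P=cloud(w)
Q=P[:230,180:330]
for n,lo,hi,(a,b) in (("fin",.083,.1,(140,225)),("jaw",.0725,.082,(20,100)),("blank",.06,.072,(0,40))):
    q=Q[a:b]; m=((q[...,2]>lo)&(q[...,2]<hi)).astype(np.uint8)
    nn,l,st,_=cv2.connectedComponentsWithStats(m);k=1+np.argmax(st[1:,4]); s=st[k]
    p=q[l==k]; r=cv2.minAreaRect((p[:,:2]*1000).astype(np.float32)); print(n,len(p),np.round(r[0],1),np.round(r[1],1),r[2],p.mean(0))
print(ray(w,256,182,.09), [ray(w,u,195,.012) for u in (210,303)])
cv2.imwrite("pics/w1z.png",cv2.resize(w["image"][140:255,190:325],None,fx=5,fy=5,interpolation=cv2.INTER_CUBIC))
E
```

```text
fin 446 [ 564.1 -274.3] [12.7 26.9] 0.3822173774242401 [ 0.56417197 -0.27354352  0.08996588]
jaw 3690 [ 563.7 -168.2] [70.2 33.5] 0.05387894809246063 [ 0.56371731 -0.16804895  0.07735492]
blank 2152 [ 559.8 -136.4] [26.8 49.9] 89.95931243896484 [ 0.55977324 -0.13625037  0.06784004]
[ 0.56420474 -0.27149834  0.09      ] [array([ 0.51139419, -0.30768417,  0.012     ]), array([ 0.61790086, -0.30762437,  0.012     ])]
```

View pics/w1z.png

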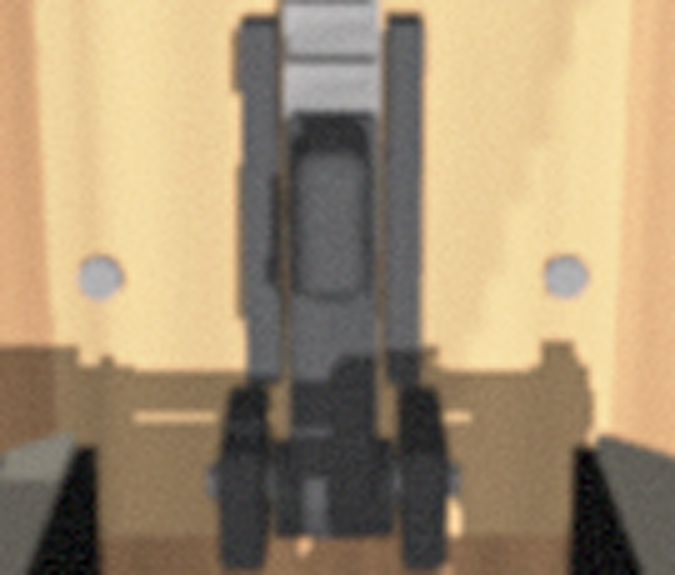

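Wrist refinement: fin at (0.564,-0.274), jig square to the world axes, blank x at 0.560. Next I grip the fin and swing it along its arc.

```bash
python3 - <<'E'
from h import *
from scipy.spatial.transform import Rotation as R
import pickle
x,y,z=.5642,-.274,.059
movel([x,y,z],speed=.1,until_force=8)
print(get_obs()["position"],get_obs()["ft_force"])
command_gripper(0.0,25); o=get_obs(); print("grip",o["grip_width"],o["ft_force"],o["t"])
assert .008<o["grip_width"]<.02
r0=R.from_euler('xyz',[np.pi,0,np.pi/2]); pin=np.array([x,y-.072,.036]); p=np.array([x,y,z])
th=.2; rr=R.from_rotvec([th,0,0])
movel(pin+rr.apply(p-pin),(rr*r0).as_euler('xyz'),speed=.04)
o=get_obs(); print("lifted",o["position"],o["ee_rot"],o["ft_force"],o["grip_width"],o["t"])
sleep(1.0)
for n in("top","wrist"):
    f=grab_frame(n); pickle.dump(f,open(n+"2.pkl","wb")); cv2.imwrite(f"pics/{n}2.png",f["image"])
E
```

```text
[ 0.56465695 -0.27427381  0.05976822] [-0.41070045 -0.23660505 -0.0684183 ]
grip 0.0001508992522692128 [ 0.26124117 -0.40887664  1.23071029] 6.2333Traceback (most recent call last):
  File "<stdin>", line 8, in <module>
AssertionError
```

The fingers closed fully, so they missed the fin. I'll look before moving.

```bash
python3 - <<'E'
from h import *
import pickle
o=get_obs(); print(o["t"],o["position"],o["ee_rot"],o["grip_width"],o["ft_force"])
for n in("top","scene","wrist"):
    f=grab_frame(n); pickle.dump(f,open(n+"2.pkl","wb")); 
    im=f["image"]
    if n=="top": im=cv2.resize(im[130:260,230:400],None,fx=4,fy=4,interpolation=cv2.INTER_CUBIC)
    if n=="scene": im=cv2.resize(im[100:260,90:260],None,fx=3.7,fy=3.7,interpolation=cv2.INTER_CUBIC)
    cv2.imwrite(f"pics/{n}2.png",im)
E
```

```text
6.2333 [ 0.56418316 -0.27397405  0.05897594] [-3.14153296e+00 -7.25344012e-05  1.57076432e+00] 0.0001508992522692128 [ 0.26124117 -0.40887664  1.23071029]
```

View pics/wrist2.png

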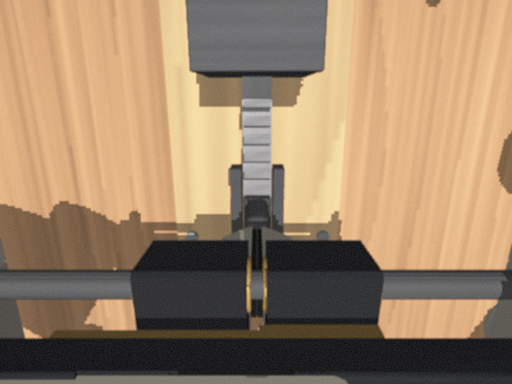

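View pics/scene2.png

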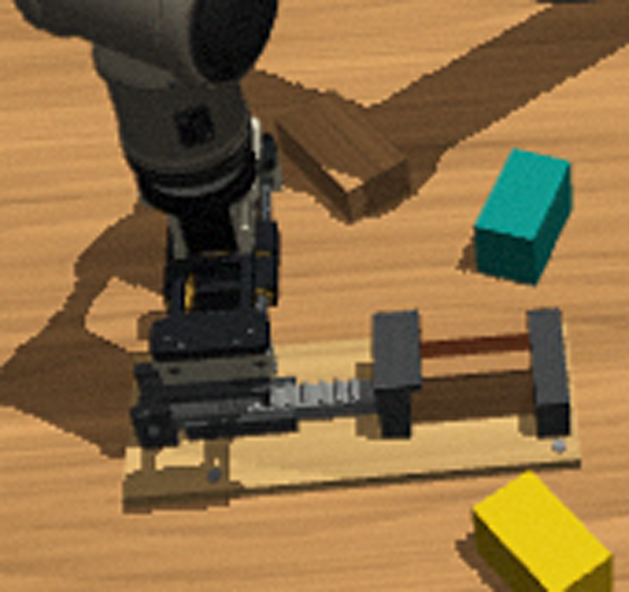

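View pics/top2.png

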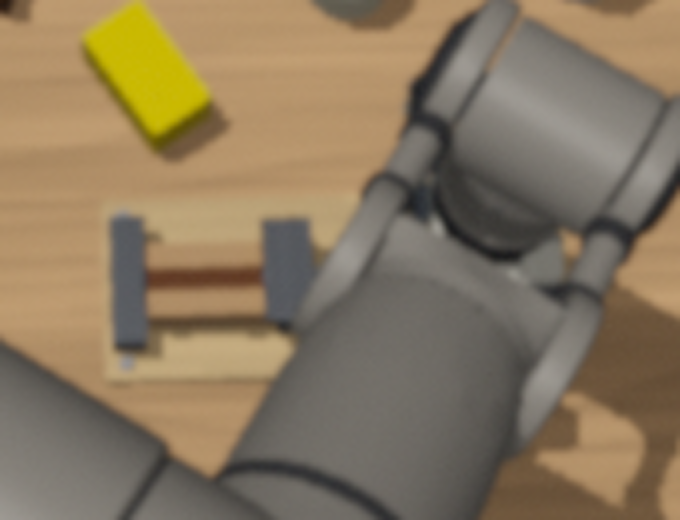

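```bash
python3 - <<'E'
from h import *
import pickle
w=pickle.load(open("wrist2.pkl","rb")); P=cloud(w)
for v in range(170,262,6): print(v,*[P[v,u].round(3) for u in (235,250,257,264,280)])
cv2.imwrite("pics/w2z.png",cv2.resize(w["image"][150:270,190:325],None,fx=5,fy=5,interpolation=cv2.INTER_CUBIC))
E
```

```text
170 [ 0.549 -0.248  0.031] [ 0.559 -0.247  0.033] [ 0.564 -0.247  0.033] [ 0.569 -0.247  0.033] [ 0.581 -0.248  0.031]
176 [ 0.549 -0.252  0.031] [ 0.559 -0.251  0.036] [ 0.564 -0.251  0.036] [ 0.569 -0.251  0.036] [ 0.581 -0.252  0.031]
182 [ 0.548 -0.257  0.031] [ 0.559 -0.257  0.031] [ 0.564 -0.257  0.031] [ 0.569 -0.257  0.031] [ 0.581 -0.257  0.031]
188 [ 0.548 -0.261  0.03 ] [ 0.559 -0.26   0.034] [ 0.564 -0.261  0.033] [ 0.569 -0.26   0.035] [ 0.581 -0.261  0.032]
194 [ 0.548 -0.266  0.03 ] [ 0.559 -0.264  0.037] [ 0.564 -0.264  0.037] [ 0.569 -0.264  0.038] [ 0.581 -0.266  0.03 ]
200 [ 0.548 -0.27   0.031] [ 0.56  -0.262  0.058] [ 0.564 -0.261  0.059] [ 0.569 -0.261  0.058] [ 0.581 -0.27   0.031]
206 [ 0.548 -0.275  0.03 ] [ 0.56  -0.262  0.069] [ 0.564 -0.261  0.07 ] [ 0.568 -0.262  0.069] [ 0.581 -0.275  0.031]
212 [ 0.548 -0.28   0.03 ] [ 0.56  -0.262  0.079] [ 0.564 -0.261  0.081] [ 0.568 -0.261  0.08 ] [ 0.581 -0.279  0.032]
218 [ 0.548 -0.284  0.03 ] [ 0.56  -0.262  0.089] [ 0.564 -0.262  0.089] [ 0.568 -0.262  0.089] [ 0.581 -0.284  0.031]
224 [ 0.548 -0.289  0.03 ] [ 0.56  -0.264  0.091] [ 0.564 -0.264  0.092] [ 0.568 -0.264  0.091] [ 0.581 -0.289  0.031]
230 [ 0.548 -0.294  0.031] [ 0.561 -0.263  0.103] [ 0.564 -0.264  0.099] [ 0.568 -0.263  0.103] [ 0.582 -0.294  0.03 ]
236 [ 0.553 -0.263  0.109] [ 0.561 -0.263  0.11 ] [ 0.564 -0.264  0.107] [ 0.568 -0.263  0.11 ] [ 0.575 -0.263  0.109]
242 [ 0.558 -0.237  0.171] [ 0.561 -0.263  0.117] [ 0.564 -0.265  0.113] [ 0.567 -0.263  0.116] [ 0.571 -0.238  0.17 ]
248 [ 0.558 -0.237  0.174] [ 0.561 -0.263  0.123] [ 0.564 -0.264  0.121] [ 0.567 -0.263  0.123] [ 0.57  -0.238  0.174]
254 [ 0.558 -0.237  0.178] [ 0.561 -0.262  0.13 ] [ 0.564 -0.265  0.125] [ 0.567 -0.263  0.129] [ 0.57  -0.238  0.178]
260 [ 0.558 -0.238  0.18 ] [ 0.562 -0.24   0.177] [ 0.564 -0.266  0.129] [ 0.566 -0.239  0.178] [ 0.57  -0.238  0.181]
```

View pics/w2z.png

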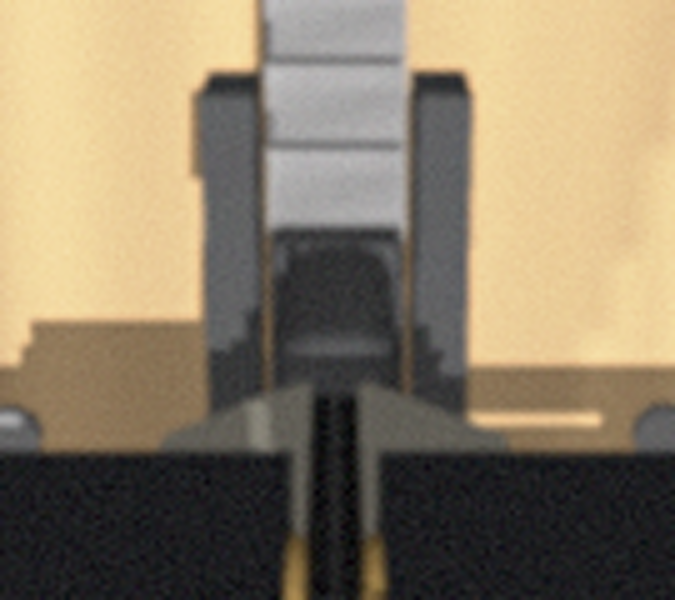

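```bash
python3 - <<'E'
from h import *
import pickle
for n,uu in (("w1",(200,205,208,306,310)),("wrist2",(245,252,255,262,268))):
    w=pickle.load(open(n+".pkl","rb")); P=cloud(w)
    for v in range(222,250,3): print(v,*[P[v,u].round(3) for u in uu])
E
```

```text
222 [ 0.496 -0.345  0.001] [ 0.504 -0.34   0.014] [ 0.508 -0.34   0.014] [ 0.623 -0.34   0.013] [ 0.627 -0.341  0.013]
225 [ 0.496 -0.349  0.001] [ 0.504 -0.345  0.012] [ 0.508 -0.344  0.014] [ 0.623 -0.344  0.013] [ 0.627 -0.344  0.014]
228 [ 0.535 -0.264  0.21 ] [ 0.504 -0.349  0.011] [ 0.508 -0.348  0.013] [ 0.623 -0.348  0.014] [ 0.592 -0.264  0.212]
231 [ 0.536 -0.264  0.214] [ 0.538 -0.265  0.212] [ 0.54  -0.265  0.212] [ 0.59  -0.265  0.212] [ 0.592 -0.265  0.213]
234 [ 0.537 -0.263  0.22 ] [ 0.538 -0.266  0.215] [ 0.54  -0.266  0.213] [ 0.59  -0.265  0.216] [ 0.592 -0.265  0.215]
237 [ 0.537 -0.264  0.223] [ 0.539 -0.265  0.219] [ 0.54  -0.268  0.213] [ 0.59  -0.267  0.216] [ 0.591 -0.265  0.219]
240 [ 0.538 -0.265  0.224] [ 0.54  -0.266  0.222] [ 0.54  -0.27   0.214] [ 0.589 -0.267  0.218] [ 0.591 -0.265  0.222]
243 [ 0.538 -0.266  0.225] [ 0.54  -0.267  0.223] [ 0.54  -0.271  0.214] [ 0.59  -0.269  0.218] [ 0.59  -0.266  0.225]
246 [ 0.538 -0.266  0.228] [ 0.54  -0.268  0.223] [ 0.54  -0.273  0.214] [ 0.59  -0.271  0.218] [ 0.59  -0.265  0.229]
249 [ 0.539 -0.265  0.232] [ 
[... 579 characters left out ...]
0.263  0.108] [ 0.562 -0.264  0.105] [ 0.563 -0.264  0.104] [ 0.567 -0.263  0.108] [ 0.57  -0.263  0.107]
237 [ 0.558 -0.263  0.111] [ 0.562 -0.264  0.109] [ 0.563 -0.264  0.108] [ 0.567 -0.263  0.111] [ 0.569 -0.263  0.111]
240 [ 0.56  -0.238  0.168] [ 0.562 -0.265  0.111] [ 0.563 -0.264  0.112] [ 0.567 -0.263  0.114] [ 0.567 -0.237  0.169]
243 [ 0.561 -0.238  0.17 ] [ 0.562 -0.264  0.115] [ 0.563 -0.264  0.115] [ 0.566 -0.263  0.118] [ 0.567 -0.238  0.171]
246 [ 0.561 -0.238  0.173] [ 0.562 -0.265  0.118] [ 0.563 -0.265  0.117] [ 0.566 -0.263  0.121] [ 0.567 -0.238  0.172]
249 [ 0.561 -0.237  0.175] [ 0.562 -0.264  0.121] [ 0.563 -0.264  0.122] [ 0.566 -0.264  0.121] [ 0.567 -0.237  0.175]
```

The wrist depth puts the fingertips about 40 mm above the reported TCP. They closed above the fin, whose top is at 0.090. I'll cross-check with the scene camera before trusting that.

```bash
python3 - <<'E'
from h import *
import pickle
g=pickle.load(open("scene2.pkl","rb")); P=cloud(g)
# scene crop origin (90,100), scale 3.7
cv2.imwrite("pics/s2z.png",cv2.resize(g["image"][150:225,115:190],None,fx=8,fy=8,interpolation=cv2.INTER_CUBIC))
Q=P[160:220,120:175].reshape(-1,3)
for v in range(176,214,3): print(v,*[P[v,u].round(3) for u in (138,143,147,151,156,160)])
m=(abs(Q[:,1]+.274)<.007)&(Q[:,0]>.56)&(Q[:,0]<.60); 
h,b=np.histogram(Q[m,2],np.arange(0.02,.2,.01)); print(list(zip(b.round(2),h)))
E
```

```text
176 [ 0.604 -0.295  0.206] [ 0.586 -0.288  0.185] [ 0.59  -0.278  0.188] [ 0.589 -0.269  0.186] [ 0.606 -0.253  0.203] [ 0.588 -0.248  0.183]
179 [ 0.61  -0.295  0.202] [ 0.595 -0.288  0.184] [ 0.595 -0.279  0.183] [ 0.595 -0.269  0.182] [ 0.62  -0.252  0.208] [ 0.598 -0.247  0.182]
182 [ 0.622 -0.294  0.204] [ 0.595 -0.29   0.172] [ 0.596 -0.28   0.172] [ 0.595 -0.271  0.17 ] [ 0.627 -0.252  0.206] [ 0.602 -0.248  0.177]
185 [ 0.63  -0.294  0.203] [ 0.633 -0.282  0.206] [ 0.632 -0.273  0.203] [ 0.632 -0.264  0.203] [ 0.637 -0.251  0.207] [ 0.637 -0.242  0.206]
188 [ 0.64  -0.293  0.205] [ 0.64  -0.282  0.203] [ 0.641 -0.273  0.203] [ 0.642 -0.263  0.203] [ 0.643 -0.252  0.203] [ 0.643 -0.243  0.202]
191 [ 0.649 -0.293  0.205] [ 0.65  -0.281  0.204] [ 0.649 -0.273  0.202] [ 0.651 -0.263  0.203] [ 0.654 -0.251  0.205] [ 0.656 -0.242  0.207]
194 [ 0.658 -0.292  0.204] [ 0.658 -0.281  0.203] [ 0.66  -0.272  0.204] [ 0.658 -0.263  0.201] [ 0.66  -0.252  0.202] [ 0.658 -0.243  0.198]
197 [ 0.659 -0.294  0.195] [ 0.657 -0.283  0.191] [ 0.658 -0.274  0.19 ] [ 0.655 -0.266  0.187] [ 0.657 -0
[... 612 characters left out ...]
575 -0.331  0.03 ] [ 0.575 -0.318  0.028] [ 0.578 -0.307  0.03 ] [ 0.576 -0.297  0.027] [ 0.579 -0.283  0.028] [ 0.58  -0.272  0.029]
[(np.float64(0.02), np.int64(24)), (np.float64(0.03), np.int64(17)), (np.float64(0.04), np.int64(12)), (np.float64(0.05), np.int64(13)), (np.float64(0.06), np.int64(7)), (np.float64(0.07), np.int64(0)), (np.float64(0.08), np.int64(0)), (np.float64(0.09), np.int64(0)), (np.float64(0.1), np.int64(0)), (np.float64(0.11), np.int64(0)), (np.float64(0.12), np.int64(0)), (np.float64(0.13), np.int64(0)), (np.float64(0.14), np.int64(0)), (np.float64(0.15), np.int64(0)), (np.float64(0.16), np.int64(5)), (np.float64(0.17), np.int64(14)), (np.float64(0.18), np.int64(40))]
```

View pics/s2z.png

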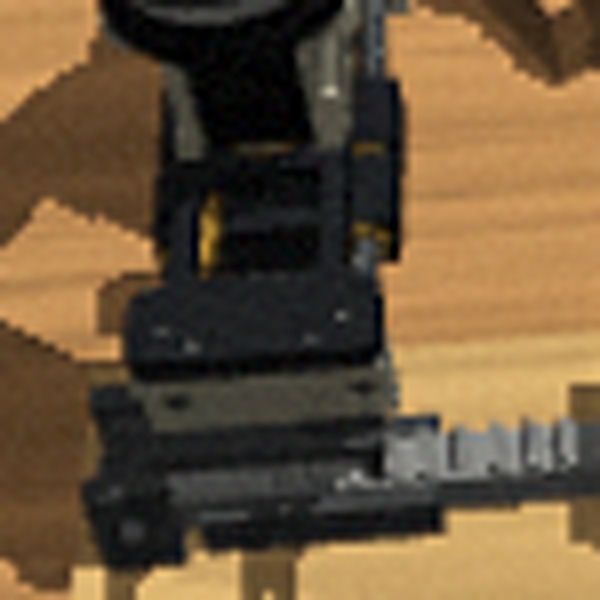

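Second view agrees: the gripper body starts at z≈0.167, where the reported TCP would put it at 0.125. The real tip is therefore about 40 mm above the reported one, while x and y are right. I'll correct z by 0.040 and keep the tool vertical, so it doesn't matter whether the error is along the tool or along world z. The fin can pivot between the pads.

```bash
echo 'DZ=0.040' >> h.py; python3 - <<'E'
from h import *
import pickle
x,y,z=.5642,-.274,.060
command_gripper(.05,25)
hit=movel([x,y,z-DZ],speed=.05,until_force=6)
o=get_obs(); print(hit,o["position"],o["ft_force"])
if not hit:
    command_gripper(0.0,25); o=get_obs(); print("grip",o["grip_width"],o["ft_force"],o["t"])
w=grab_frame("wrist"); pickle.dump(w,open("w3.pkl","wb")); cv2.imwrite("pics/w3.png",w["image"])
P=cloud(w)
E
```

```text
False [ 0.56443835 -0.27412917  0.02027843] [-0.17178463  0.10731615  0.24782902]
grip 0.014051413553450052 [ 1.41700582 -0.29385927 -0.87536356] 8.925
```

View pics/w3.png

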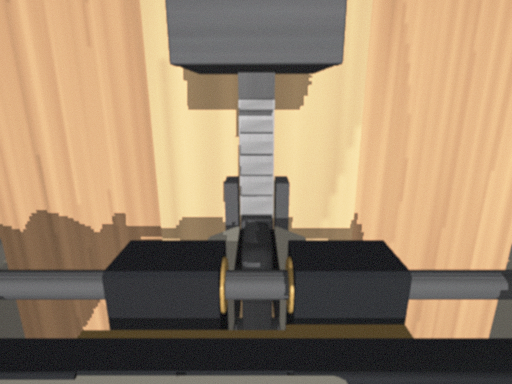

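The fin is gripped at exactly 14.05 mm, with the pads either side of it at (258,240). Now lift along the arc.

```bash
python3 - <<'E'
from h import *
import pickle
x,y,z=.5642,-.274,.060
for th in (.1,.2):
    c,s=np.cos(th),np.sin(th)
    movel([x,y+.072*c-.037*s-.072,z-DZ+.072*s+.037*c-.037],speed=.04)
    o=get_obs(); print(o["position"],o["ft_force"],o["grip_width"],o["t"])
sleep(1.2)
w=grab_frame("wrist"); pickle.dump(w,open("w4.pkl","wb")); cv2.imwrite("pics/w4.png",w["image"])
P=cloud(w); q=P[:110,150:360].reshape(-1,3); q=q[(q[:,2]>.0725)&(q[:,2]<.082)]; print("jaw",q.mean(0),np.percentile(q[:,1],[1,99]))
print(get_obs()["ft_force"],get_obs()["grip_width"],get_obs()["t"])
E
```

```text
[ 0.5644329  -0.27769349  0.02655468] [ 4.75083661  1.04364285 -5.77544933] 0.013986323146703202 9.325
[ 0.5645077  -0.28286018  0.03370035] [ 5.0707652   0.85441073 -2.94529363] 0.013481353809436828 9.675
jaw [ 0.56386836 -0.20438036  0.07736389] [-0.21183168 -0.19708801]
[ 4.85233119  0.79574871 -3.34485372] 0.014033481711723424 10.925
```

View pics/w4.png

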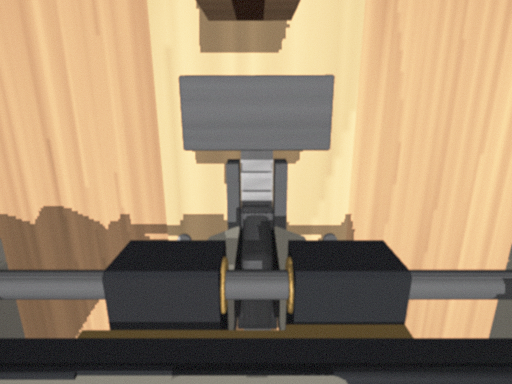

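The jaw's front edge moved from -0.151 to -0.197 (46 mm), so it is fully back. Next: release, rise, and view the blank.

```bash
python3 - <<'E'
from h import *
import pickle
p=get_obs()["position"]
command_gripper(.05)
movel([p[0],p[1],.09],speed=.15)
movel([.5615,-.15,.13],speed=.2)
command_gripper(.08,25)
w=grab_frame("wrist"); pickle.dump(w,open("w5.pkl","wb")); cv2.imwrite("pics/w5.png",w["image"])
P=cloud(w); 
for n,lo,hi in(("blank",.061,.0715),("jaw",.073,.082),("fence",.05,.059)):
    q=P[:240,150:360]; m=((q[...,2]>lo)&(q[...,2]<hi)).astype(np.uint8)
    nn,l,st,_=cv2.connectedComponentsWithStats(m);k=1+np.argmax(st[1:,4]);t=q[l==k]
    r=cv2.minAreaRect((t[:,:2]*1000).astype(np.float32)); print(n,len(t),np.round(r[0],1),np.round(r[1],1),r[2],t.mean(0))
o=get_obs();print(o["position"],o["ft_force"],o["t"])
E
```

```text
blank 6889 [ 559.7 -117.5] [50.3 89.6] 0.2209910899400711 [ 0.5597788  -0.11513754  0.06791685]Traceback (most recent call last):
  File "<stdin>", line 12, in <module>
    return _wrapfunc(a, 'argmax', axis=axis, out=out, **kwds)
    return bound(*args, **kwds)
ValueError: attempt to get argmax of an empty sequence
```

View pics/w5.png

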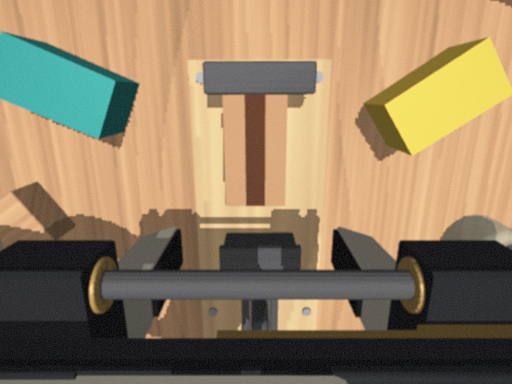

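The blank is clear of the jaw at (0.560,-0.1175), measuring 50×90 and square to the axes. Now grasp and lift.

```bash
python3 - <<'E'
from h import *
x,y=.560,-.1175
movel([x,y,.08],speed=.2)
hit=movel([x,y,.0235-DZ],speed=.1,until_force=6)
o=get_obs(); print(hit,o["position"],o["ft_force"])
if not hit:
    command_gripper(.03,25); o=get_obs(); print("grip",o["grip_width"],o["ft_force"],o["t"])
    if .045<o["grip_width"]<.055:
        movel([x,y,.09],speed=.12); o=get_obs(); print("up",o["position"],o["grip_width"],o["ft_force"],o["t"])
f=grab_frame("scene"); cv2.imwrite("pics/s6.png",f["image"])
f=grab_frame("wrist"); cv2.imwrite("pics/w6.png",f["image"])
print(solve_ik([.565,.198,.09],[np.pi,0,np.pi/2]),solve_ik([.565,.198,.09],[np.pi,0,np.pi/2-np.deg2rad(15.5)]))
E
```

```text
False [ 0.56053397 -0.11772901 -0.01584257] [-0.04877907  0.24883632 -0.5137799 ]
grip 0.04988538556870537 [-0.59857173  0.05971594  1.05236106] 15.9583
up [ 0.55935634 -0.11726649  0.08910554] 0.05027354027329412 [ 1.33021051  0.31767418 -1.94390073] 17.0
[ 2.09107954e-01  5.64170542e-01  1.44915172e+00 -4.44089210e-16
  1.12827040e+00  2.09107954e-01] [ 2.09107954e-01  5.64170542e-01  1.44915172e+00 -4.44089210e-16
  1.12827040e+00  4.79633988e-01]
```

View pics/s6.png

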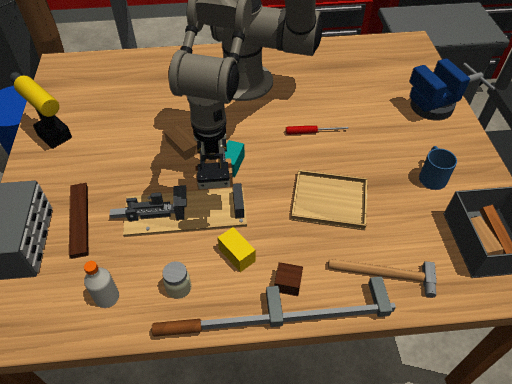

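View pics/w6.png

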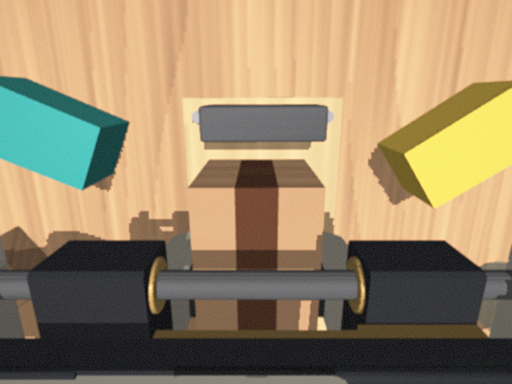

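The blank is held (width 50 mm, about 1.9 N) with the jig left behind it. Before moving on I'll check its tilt by depth. Then carry it to the tray and lower it with force sensing.

```bash
python3 - <<'E'
from h import *
goto([.565,.198,.09],[np.pi,0,np.pi/2-np.deg2rad(15.5)])
w=grab_frame("wrist"); P=cloud(w); cv2.imwrite("pics/w7.png",w["image"])
q=P[194:240:2,205:308:3].reshape(-1,3); A=np.c_[q[:,:2],np.ones(len(q))]; c=np.linalg.lstsq(A,q[:,2],rcond=None)[0]
print("top plane slope",c[:2],"res",np.std(A@c-q[:,2]),q.mean(0))
o=get_obs();print(o["position"],o["ee_rot"],o["ft_force"],o["grip_width"],o["t"])
E
```

```text
** On entry to DLASCL parameter number  4 had an illegal value
 ** On entry to DLASCL parameter number  4 had an illegal valueTraceback (most recent call last):
  File "<stdin>", line 4, in <module>
    x, resids, rank, s = _umath_linalg.lstsq(a, b, rcond,
                         ~~~~~~~~~~~~~~~~~~~^^^^^^^^^^^^^
                                             signature=signature)
                                             ^^^^^^^^^^^^^^^^^^^^
    raise LinAlgError("SVD did not converge in Linear Least Squares")
numpy.linalg.LinAlgError: SVD did not converge in Linear Least Squares
```

View pics/w7.png

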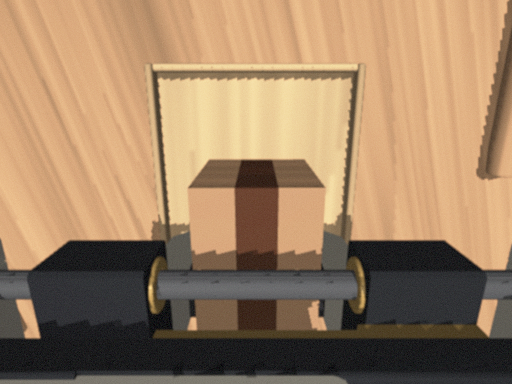

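Tray and blank are aligned, with the blank between the tray walls at u≈160 and 352. Now the tilt check with invalid depth filtered out, then descent.

```bash
python3 - <<'E'
from h import *
w=grab_frame("wrist"); P=cloud(w)
q=P[194:240:2,205:308:3].reshape(-1,3); q=q[np.isfinite(q).all(1)]
A=np.c_[q[:,:2],np.ones(len(q))]; c=np.linalg.lstsq(A,q[:,2],rcond=None)[0]
print(len(q),"slope",c[:2],"res",np.std(A@c-q[:,2]),q.mean(0))
# rim: top wall rows 62-75, side walls
r=P[55:240]; s=r[(r[...,2]>.016)&(r[...,2]<.028)]; rr=cv2.minAreaRect((s[:,:2]*1000).astype(np.float32)); print("rim",rr)
if np.hypot(*c[:2])<.08:
    movel([.565,.198,.0]);
    hit=movel([.565,.198,-.0285],speed=.03,until_force=3)
    o=get_obs(); print(hit,o["position"],o["ft_force"],o["grip_width"],o["t"])
    w=grab_frame("wrist"); cv2.imwrite("pics/w8.png",w["image"])
E
```

```text
802 slope [0.00038641 0.0007703 ] res 0.0005479513642241192 [0.57398924 0.22968854 0.17413287]
rim ((632.267578125, 207.63327026367188), (149.9362030029297, 299.0120544433594), 75.527099609375)
True [ 0.56475204  0.19798489 -0.02263716] [-0.42660151 -0.32094602  4.00712671] 0.05018891552243707 19.8667
```

```bash
ls pics
```

```text
s2z.png
s6.png
scene0.png
scene2.png
scz.png
top0.png
top2.png
toph.png
topz.png
w1.png
w1z.png
w2z.png
w3.png
w4.png
w5.png
w6.png
w7.png
w8.png
wrist0.png
wrist2.png
```

Contact came at -0.0226, as expected (pick height minus 6 mm). Release and retreat, then check.

```bash
python3 - <<'E'
from h import *
command_gripper(.075)
movel([.565,.198,.07],speed=.1)
w=grab_frame("wrist"); cv2.imwrite("pics/w9.png",w["image"])
goto([.42,.05,.2],[np.pi,0,np.pi/2])
f=grab_frame("top"); cv2.imwrite("pics/t9.png",cv2.resize(f["image"][130:260,110:400],None,fx=2.7,fy=2.7)); P=cloud(f)
q=P[165:245,125:220]; m=((q[...,2]>.05)&(q[...,2]<.075)); t=q[m]
r=cv2.minAreaRect((t[:,:2]*1000).astype(np.float32)); A=np.c_[t[:,:2],np.ones(len(t))]; c=np.linalg.lstsq(A,t[:,2],rcond=None)[0]
print("blank",r,t[:,2].mean(),"slope",c[:2])
q=P[165:240,245:385]; m=((q[...,2]>.0725)&(q[...,2]<.081)); t=q[m]; print("jaw",t.mean(0),len(t))
o=get_obs();print(o["t"],o["ft_force"])
E
```

```text
blank ((563.8930053710938, 198.76092529296875), (90.76190185546875, 49.96195602416992), 75.55819702148438) 0.06178531570387061 slope [-0.00172048  0.00582268]
jaw [ 0.56187091 -0.21366884  0.07696491] 310
22.7 [0.26275672 0.56826354 0.70430243]
```

View pics/t9.png

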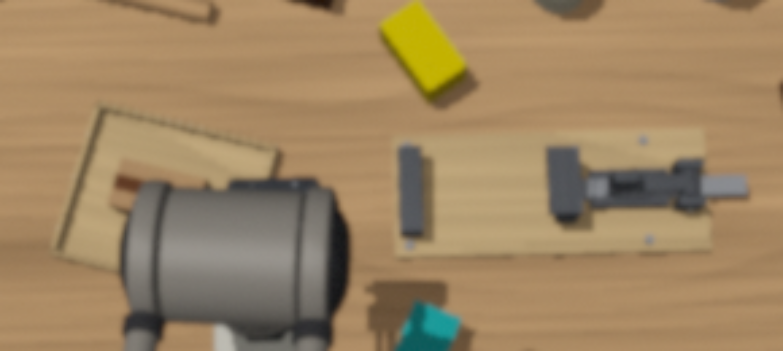

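View pics/w9.png

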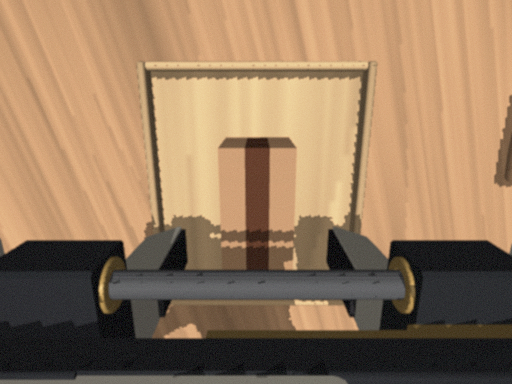

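The blank stands flat and centred: top at 0.062, centre (0.564,0.199). The jaw is still back, with the bar sticking out at the right of the jig. Handing in.

```bash
python3 -c "
from plant import *
job_done(); print(get_obs()['t'])"
```

```text
the job is handed in; nothing more can be done
the job is handed in; nothing more can be done
```

I released the clamp and moved the blank into the tray, handing in at about 23 s of the 48 s limit. `job_done()` gives no verdict, so I don't know the official result.

- **Pawl and bar:** I lifted the fin to about 0.2 rad and held it for about 1.2 s. The jaw's front edge moved from y = -0.151 to -0.197, the full 46 mm. The last top view shows it still back.
- **Blank:** It was lifted straight up, turned 15.5° to line up with the tray, and lowered until the force sensor felt the floor, at the expected height. After release its centre is at (0.564, 0.199), with the tray's measured at about (0.565, 0.198). Its top is at 0.062 m (0.061 expected) and its slope is under 0.01 rad. The gripper was clear of everything when I handed in.

**What disagreed:**
- **Tool height:** The real fingertips sat about 40 mm above the reported TCP, seen in both the wrist and scene cameras. My first grasp closed above the fin without moving anything that I could see. I corrected for this from then on, and later grip widths and the tray contact height matched.
- **Camera offsets:** The top and scene cameras differed by up to about 5 mm in x. I used the wrist camera for the fin and blank grasps.
- **Last top view:** The arm hid part of the blank, but the visible part still measured 91 × 50 mm.

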